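# Shut and bolt the ring drawer

## Task

The stall is closing: with the fingertips push the open drawer of the dark jewellery chest fully home, and only then push the bolt's red tab sideways as far as it goes, so that the brass tongue bars the drawer. Nothing is to be picked up: leave the boxes, jar and other loose things standing where they are.

Things in the scene. Friction and masses are not known exactly. Their poses are not given: they have to be found in the camera images.
- chest: Dark grey jewellery chest, 180 (x) x 260 (y) x 85 (z) mm, fixed to the table. Origin: centre of its underside, on the table. Its front, with the drawer, faces its own -x (towards the robot); its y runs along the front. The flat top is 85 mm above the table. Nothing loose stands on the table in front of it.
- drawer (a joint): Travel of the chest's drawer in m: 0 = fully home against its stop (front flush with the chest), grows as it comes out along the chest's -x, at most 0.10. It slides with about 1.5 N of friction and stays where it is left.
- drawer_face (a point): Centre of the outer face of the drawer's plain brown wooden front (168 mm wide along the chest's y, 62 mm high, from 12 to 74 mm above the table; 12 mm thick, no handle). It moves with the drawer and its axes are those of the chest; with the drawer home it is at (-90, 40, 43) mm in the chest's frame. Black, open-topped tray with rings behind it.
- bolt (a joint): Travel of the brass bolt in m: 0 = drawn back, clear of the drawer; it slides along the chest's +y to its stop at 0.055, where its hanging tongue stands in front of the drawer's edge and bars it. It meets the drawer's width from about 0.034 on. About 1.5 N of friction; it stays where it is left.
- bolt_tab (a point): Centre of the red upright tab on the bolt, 36 (chest's x) x 16 (chest's y) x 28 mm high, foot 89.5 and top 117.5 mm above the table. Moves with the bolt, axes as the chest's; at bolt travel 0 it is at (-76, -102, 103.5) mm in the chest's frame. It stands on a 44 mm wide brass plate; the 44 mm wide tongue hangs before the chest's front, out to x = -102 mm and down to 53 mm above the table.
- blue_box: Closed blue ring box, 50 x 50 x 40 mm, standing on the rear half of the chest's top. Loose, a bystander. Origin: centre of its underside, z up.
- ring_cone: Small white ceramic ring cone, 36 mm across the foot, 52 mm tall, standing on the rear half of the chest's top. Loose, a bystander. Origin: centre of its underside, z up.
- bangle: Copper bangle lying flat on the table beside the chest, 70 mm across, 14 mm high. Loose, a bystander. Origin: centre of its underside, z up.
- bead_jar: Amber bead jar with white lid, 56 mm across, 75 mm tall. Loose, a bystander. Origin: centre of its underside, z up.
- green_box: Closed green ring box, 50 x 50 x 40 mm. Loose, a bystander. Origin: centre of its underside, z up.
- cord_spool: Orange spool, 52 mm across, 50 mm tall. Loose, a bystander. Origin: centre of its underside, z up.
- bead_cup: Small white ceramic cup, 68 mm across, 55 mm tall. Loose, a bystander. Origin: centre of its underside, z up.

How it is judged:
By the outcome, as a careful person would: the job done as asked, in the order asked, and still so for the second after the job is handed in, with the robot touching nothing.
It also fails if it takes over 38 s, if anything falls off the work surface, if the arm or the gripper's body presses on something with over 40 N, if the wrist force passes 120 N, or if a joint passes its speed limit or range.

## Robot

A 6-joint arm with a two-finger parallel gripper is mounted at the origin on the work surface. World frame = base frame: x ahead of the robot, y to its left, z up, the work surface at z = 0. Lengths are in m, angles in rad, forces in N, time in s.
With the tool pointing down it reaches from about 0.375 to 0.9 m from the base axis. Payload 3.1 kg.
Tool frame: the origin (TCP) lies on the centre line of the jaws, within the pads' length; the fingertips stand 19 mm ahead of it and the grasp point (between the pads) is the TCP; z points along the fingers, y is the direction in which the jaws open and shut (so a half turn about z gives the same grasp; the last joint's range is limited). The gripper opens to 85 mm and grips with 20 to 120 N. Pads are 22 mm wide; open, the fingers measure 114 mm over their backs; the gripper's body (76 mm by 85 mm) begins 54 mm behind the grasp point. The pads swing forward as they close: fully open they stand 13 mm farther back than shut.
Start: joints at [1.109, 0.527, 1.433, -0, 1.181, -0.178], TCP at [0.174, 0.6, 0.22] pointing down, gripper open.
Joint ranges: [-3.08, 3.08], [-0.75, 2.2], [0.22, 2.44], [-1.43, 4.57], [0, 2.65], [-2.85, 2.85]. Speed limits (rad/s): [2.79, 2.79, 3.14, 3.14, 3.14, 3.14].

## Interface

Orientations are given as a unit quaternion [x, y, z, w].
In Python, from station import manip, imaging, workorder gives the robot as it stands.
- The arm moves only by the shell command python3 -m creep 'ROWS' [FORCE]. ROWS is a JSON object of lists of equal length, an entry for each row: "claw": the finger opening in cm, from 0 to 8.54; "dp": the shift along the tool's x, y, z in cm, a list of three; "roll": the turn about the tool's z in rad. In form: {"claw": [claw, ...], "dp": [[dx, dy, dz], ...], "roll": [roll, ...]}. A call has 1 to 12 rows; each row is the pose to reach, as a shift and turn from the pose commanded when the call began, along the tool's axes at that moment; what a row does not reach only later rows make up. A row lasts 1/10 s, in which the tool goes at most 50 mm and 8.59 degrees, less where a joint would pass 70% of its speed; a pose out of reach is approached as far as the arm can. A call with a gripper value outside its range is refused whole. The fingers move at their own pace and stop on an object; FORCE is the grip in N (left out, the last holds). Time passes only in rows, so rows that repeat a pose let the fingers close. It gives the time, the measured TCP pose, the force and the opening at its end, in the units of the state.
- manip.sense(): the state, without advancing time (a new reading comes with each control period).
- imaging.snapshot(name): name is "scene" or "top" or "wrist"; returns a dict with "image" (480x640x3 uint8, red, green, blue), "z_map" (480x640 float32, m along the optical axis (not along the pixel's ray), 0 where there is no reading), "vfov" (degrees; the focal length in pixels is half the picture's height over the tangent of half this angle, whatever the lens; pixels are square), "cx", "cy" (the principal point, pixels), "R" (3x3) and "t" (3): a world point X has camera coordinates R X + t. Camera axes: x right, y down, z forward; pixel columns grow to the right and rows downward; lengths in m; the calibration is good to about 2 mm. A picture is of the moment at which its call begins.
- workorder.sign_off(): hands the job in, once; it reports no verdict.
The state is a dict: "t": time; "q": joint angles; "qd": joint speeds; "tau": joint torques, N m; "tcp_pos": TCP position; "tool_rot": TCP orientation; "force": force on the tool from outside, world axes, zero at the start; "ft_torque": the same for the moment, N m; "finger_gap": opening from 0.0 (shut) to 1.0 (fully open).
Only numpy, scipy, OpenCV 4.12 (cv2) and the standard library are available. Lean on these libraries where they do the work, as an engineer would, in place of code of your own. Each camera call takes 0.05 s, during which the arm holds its last target.

## Working session

There is one attempt and no reset: what is moved stays moved. The work goes in short steps, Python scripts to look and compute and a shell command to move; the robot and the scene stay as the last step left them, time stands still between calls to the robot, and variables do not carry over. Pictures are saved under pics/ and viewed, and the job is handed in when it is done.

```bash
ls; mkdir -p pics; cat > h.py <<'E'
import numpy as np, cv2
from station import manip, imaging, workorder
def snap(n,f=None):
    s=imaging.snapshot(n)
    if f: cv2.imwrite('pics/'+f,cv2.cvtColor(s['image'],cv2.COLOR_RGB2BGR))
    return s
def cloud(s):
    z=s['z_map'];f=240/np.tan(np.radians(s['vfov'])/2)
    v,u=np.mgrid[:480,:640]
    P=np.stack([(u-s['cx'])/f*z,(v-s['cy'])/f*z,z],-1)
    return (P-np.array(s['t']))@np.array(s['R'])
E
python3 - <<'E'
from h import *
import pickle
for n in('scene','top'):
    s=snap(n,n+'1.png');pickle.dump(s,open(n+'.pkl','wb'));print(n,s['vfov'],s['cx'],s['cy'],s['R'],s['t'])
print(manip.sense())
E
```

```text
pics
scene 46.32521225901827 308.88578623331523 239.0466309662768 [[-0.82072176  0.57128465  0.00704589]
 [ 0.39047668  0.56988583 -0.72302013]
 [-0.41706566 -0.59064709 -0.69079103]] [ 0.51788767 -0.1847143   1.58940726]
top 56.15724340297587 315.53962064699755 235.17226720972795 [[-0.02909996 -0.99953518 -0.00908955]
 [-0.99809615  0.02955038 -0.05413724]
 [ 0.05438067  0.00749685 -0.99849213]] [0.03254802 0.61489864 0.97661282]
{'t': 0.1, 'q': array([ 1.10948940e+00,  5.28405875e-01,  1.43376485e+00,  1.63386918e-05,
        1.18141185e+00, -1.78518537e-01]), 'qd': array([-5.26589019e-04, -1.65146765e-03, -3.55514408e-03,  1.25823394e-04,
        6.34685050e-05, -1.47295214e-03]), 'tau': array([-3.85671910e-04, -4.43303812e+01, -1.78585553e+01, -2.46116988e-04,
        3.89794732e-03,  1.92072299e-06]), 'tcp_pos': array([0.17407457, 0.59957807, 0.21911439]), 'tool_rot': array([ 1.40926541e-01,  9.90019555e-01, -9.42101208e-04, -3.20069634e-04]), 'force': array([1.14033296, 0.17228646, 0.01661291]), 'ft_torque': array([-0.06273265,  0.04365275, -0.04772208]), 'finger_gap': 0.9993716595221555}
```

View pics/scene1.png

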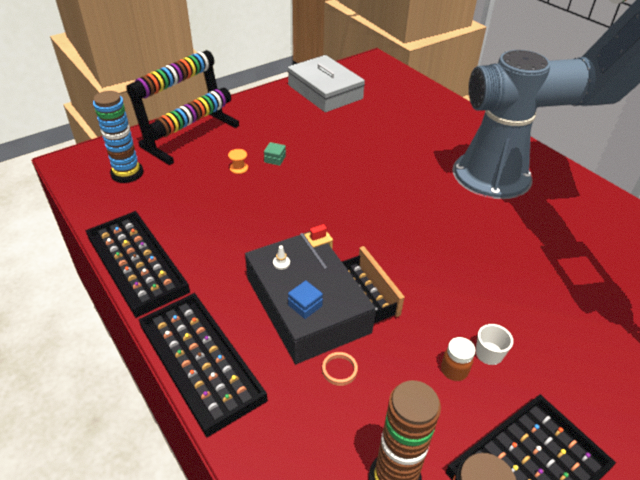

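View pics/top1.png

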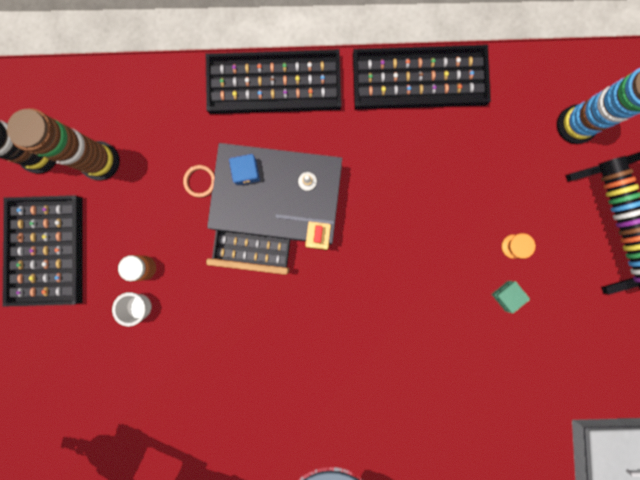

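The scene shows the grey chest with its drawer open towards the robot. In the top view the brown front runs from about (208,263) to (287,271), and the red tab is at (318,235). The jar and cup at (135,290) stand to the left of the drawer. Next I'll measure these positions.

```bash
python3 - <<'E'
from h import *
import pickle
s=pickle.load(open('top.pkl','rb'));P=cloud(s);im=s['image'].astype(int)
v,u=np.mgrid[:480,:640]
z=P[...,2]
print('table z',np.median(z[380:400,300:500]))
roi=(u>200)&(u<350)&(v>140)&(v<280)
top=roi&(abs(z-.085)<.008)&(im.max(-1)<110)&(im.max(-1)-im.min(-1)<30)
m=cv2.morphologyEx(top.astype(np.uint8),cv2.MORPH_OPEN,np.ones((3,3)))
n,l,st,c=cv2.connectedComponentsWithStats(m);k=1+st[1:,4].argmax();m=l==k
pts=P[m];print('top z',np.median(pts[:,2]),m.sum())
r=cv2.minAreaRect(pts[:,:2].astype(np.float32)*1000);print('top rect',r,cv2.boxPoints(r))
R,G,B=im[...,0],im[...,1],im[...,2]
tab=roi&(z>.1)&(R>150)&(G<70)
print('tab',tab.sum(),np.median(P[tab],0),cv2.minAreaRect(P[tab][:,:2].astype(np.float32)*1000))
br=roi&(v>255)&(R>120)&(G>65)&(z>.05)&(z<.09)
print('face',br.sum(),np.median(P[br],0)); r=cv2.minAreaRect(P[br][:,:2].astype(np.float32)*1000);print(r,cv2.boxPoints(r))
s2=pickle.load(open('scene.pkl','rb'));P2=cloud(s2);i2=s2['image'].astype(int);z2=P2[...,2]
t2=(abs(P2[...,0]-.57)<.3)&(abs(P2[...,1])<.3)&(z2>.112)&(i2[...,0]>150)&(i2[...,1]<70);print('scene tab',t2.sum(),np.median(P2[t2],0))
b2=(i2[...,0]>120)&(i2[...,1]>60)&(i2[...,2]<100)&(np.mgrid[:480,:640][1]>355)&(np.mgrid[:480,:640][1]<405)&(np.mgrid[:480,:640][0]>245)&(np.mgrid[:480,:640][0]<318)&(z2>.069)&(z2<.08)
print('scene face',b2.sum(),np.median(P2[b2],0),cv2.minAreaRect(P2[b2][:,:2].astype(np.float32)*1000))
E
```

```text
table z 0.0014239934843143461
top z 0.08612230102539242 173
top rect ((762.566162109375, -16.328336715698242), (52.695884704589844, 23.88028335571289), 81.19734954833984) [[746.7346   -40.538715]
 [770.3336   -44.193153]
 [778.3977     7.882042]
 [754.7987    11.53648 ]]
tab 35 [0.56156625 0.00704088 1.00872498] ((561.5662231445312, 7.040877342224121), (0.0, 0.0), 0.0)
face 496 [0.552326   0.15896394 0.07487633]
((553.0949096679688, 158.96066284179688), (168.03651428222656, 17.63825798034668), 79.8275146484375) [[529.5758   77.8207 ]
 [546.93677  74.70556]
 [576.614   240.10062]
 [559.25305 243.21576]]
scene tab 49 [0.61886777 0.01621047 0.11608018]
scene face 88 [0.56197842 0.16949198 0.0734151 ] ((559.7531127929688, 159.30902099609375), (167.77830505371094, 10.855342864990234), 84.35157775878906)
```

```bash
cat >> h.py <<'E'
def onplane(s,u,v,h):
    f=240/np.tan(np.radians(s['vfov'])/2);R=np.array(s['R']);t=np.array(s['t'])
    d=np.stack([(np.asarray(u)-s['cx'])/f,(np.asarray(v)-s['cy'])/f,np.ones_like(np.asarray(u,float))],-1)@R
    c=-R.T@t
    return c+d*((h-c[2])/d[...,2])[...,None]
E
python3 - <<'E'
from h import *
import pickle
s=pickle.load(open('top.pkl','rb'));im=s['image'].astype(int)
v,u=np.mgrid[:480,:640];R,G,B=im[...,0],im[...,1],im[...,2]
roi=(u>200)&(u<350)&(v>140)&(v<280)
top=roi&(v<243)&(im.max(-1)<125)&(im.max(-1)-im.min(-1)<30)
m=cv2.morphologyEx(top.astype(np.uint8),cv2.MORPH_OPEN,np.ones((3,3)))
c=max(cv2.findContours(m,cv2.RETR_EXTERNAL,cv2.CHAIN_APPROX_NONE)[0],key=cv2.contourArea)[:,0]
# edges fits in world plane
W=onplane(s,c[:,0],c[:,1],.085)
def fit(sel,n):
    l=cv2.fitLine(W[sel][:,:2].astype(np.float32),cv2.DIST_HUBER,0,.001,.001).ravel();print(n,sel.sum(),l.round(4),'deg',np.degrees(np.arctan2(l[1],l[0])).round(2));return l
C=c
back=(C[:,1]<165)&(C[:,0]>225)&(C[:,0]<333)
right=(C[:,0]>330)&(C[:,1]>165)&(C[:,1]<235)
left=(C[:,0]<222)&(C[:,1]>155)&(C[:,1]<222)
front=(C[:,1]>225)&(C[:,0]>216)&(C[:,0]<300)
for n,q in(('back',back),('right',right),('left',left),('front',front)): fit(q,n)
vis=im.astype(np.uint8)[:,:,::-1].copy();cv2.drawContours(vis,[c[:,None]],-1,(0,255,0),1)
cv2.imwrite('pics/c1.png',cv2.resize(vis[130:290,190:360],None,fx=4,fy=3.7,interpolation=cv2.INTER_NEAREST)[:600])
tab=roi&(R>190)&(G<60)&(u>300)&(u<335)&(v>215)&(v<250)
print('tab px',u[tab].min(),u[tab].max(),v[tab].min(),v[tab].max(),tab.sum())
r=cv2.minAreaRect(onplane(s,u[tab],v[tab],.1175)[:,:2].astype(np.float32)*1000);print(r)
ft=roi&(v>255)&(R>150)&(G>90)
r=cv2.minAreaRect(onplane(s,u[ft],v[ft],.074)[:,:2].astype(np.float32)*1000);print('face top',ft.sum(),r)
E
```

```text
back 107 [0.1489 0.9888 0.7895 0.0849] deg 81.43
right 57 [ 0.9885 -0.1511  0.7038 -0.0341] deg -8.69
left 28 [ 0.9959 -0.0907  0.7574  0.2154] deg -5.2Traceback (most recent call last):
  File "<stdin>", line 18, in <module>
  File "<stdin>", line 12, in fit
cv2.error: OpenCV(4.12.0) /io/opencv/modules/imgproc/src/linefit.cpp:50: error: (-215:Assertion failed) count > 0 in function 'fitLine2D_wods'
```

```bash
python3 - <<'E'
from h import *
import pickle
s=pickle.load(open('top.pkl','rb'));im=s['image'].astype(int)
v,u=np.mgrid[:480,:640];R,G,B=im[...,0],im[...,1],im[...,2]
roi=(u>200)&(u<350)&(v>140)&(v<280)
th=np.radians(-8.6);ex=np.array([np.cos(th),np.sin(th)]);ey=np.array([-ex[1],ex[0]])
C0=ex*(np.dot([.7895,.0849],ex)-.09)+ey*(np.dot([.7038,-.0341],ey)+.13)
print('chest',C0)
loc=lambda p:np.stack([(p[...,:2]-C0)@ex,(p[...,:2]-C0)@ey],-1)*1000
tab=roi&(R>190)&(G<60)&(u>303)&(u<333)&(v>218)&(v<247)
m=cv2.morphologyEx(tab.astype(np.uint8),cv2.MORPH_OPEN,np.ones((3,3)))>0
print('tab',m.sum(),u[m].min(),u[m].max(),v[m].min(),v[m].max());L=onplane(s,u[m],v[m],.1175);print(np.mean(L,0),loc(np.mean(L,0)),cv2.minAreaRect(loc(L).astype(np.float32)))
ft=roi&(v>255)&(R>120)&(G>65)
L=onplane(s,u[ft],v[ft],.074);r=cv2.minAreaRect(L[:,:2].astype(np.float32)*1000);print('face',r);print(loc(np.array(r[0])/1000))
s2=pickle.load(open('scene.pkl','rb'))
print('scene tab',loc(np.array([.61887,.01621])),'face',loc(np.array([.5598,.1593])))
d=manip.sense();from scipy.spatial.transform import Rotation as Ro
M=Ro.from_quat(d['tool_rot']).as_matrix();print(M.round(3))
for n,p in dict(fc=[-90,40]).items():print(n)
vis=im.astype(np.uint8)[:,:,::-1]
cv2.imwrite('pics/c2.png',cv2.resize(vis[130:280,190:350],None,fx=4,fy=4,interpolation=cv2.INTER_NEAREST))
E
```

```text
chest [0.70044057 0.09788636]Traceback (most recent call last):
  File "<stdin>", line 12, in <module>
    return umr_minimum(a, axis, None, out, keepdims, initial, where)
ValueError: zero-size array to reduction operation minimum which has no identity
```

```bash
ls pics
```

```text
scene1.png
top1.png
```

```bash
python3 - <<'E'
from h import *
import pickle
s=pickle.load(open('top.pkl','rb'));im=s['image'].astype(int)
v,u=np.mgrid[:480,:640];R,G,B=im[...,0],im[...,1],im[...,2]
vis=im.astype(np.uint8)[:,:,::-1]
cv2.imwrite('pics/c2.png',cv2.resize(vis[130:280,190:350],None,fx=4,fy=4,interpolation=cv2.INTER_NEAREST))
print(im[235,300:340:2].tolist())
roi=(u>200)&(u<350)&(v>140)&(v<280)
th=np.radians(-8.6);ex=np.array([np.cos(th),np.sin(th)]);ey=np.array([-ex[1],ex[0]])
C0=np.array([.70044,.09789])
loc=lambda p:np.stack([(p[...,:2]-C0)@ex,(p[...,:2]-C0)@ey],-1)*1000
br=(G>120)&(B<130)&roi&(u>300)&(v>215)&(v<252) # brass plate
print('plate',br.sum(),u[br].min(),u[br].max(),v[br].min(),v[br].max())
hull=(u>=u[br].min())&(u<=u[br].max())&(v>=v[br].min())&(v<=v[br].max())
m=(hull&(R>140)&(G<80)).astype(np.uint8)
n,l,st,c=cv2.connectedComponentsWithStats(m)
for k in range(1,n):
    if st[k,4]>40:
        L=onplane(s,u[l==k],v[l==k],.1175);print('tab',st[k],L.mean(0),loc(L.mean(0)),cv2.minAreaRect(loc(L).astype(np.float32)))
ft=roi&(v>255)&(R>120)&(G>65)
L=onplane(s,u[ft],v[ft],.074);r=cv2.minAreaRect(L[:,:2].astype(np.float32)*1000);print('face',r);print(loc(np.array(r[0])/1000))
print('scene tab',loc(np.array([.61887,.01621])),'face',loc(np.array([.5598,.1593])))
d=manip.sense();from scipy.spatial.transform import Rotation as Ro
M=Ro.from_quat(d['tool_rot']).as_matrix();print(M.round(3))
E
```

```text
[[126, 122, 127], [122, 119, 124], [124, 121, 126], [191, 163, 131], [255, 231, 158], [255, 235, 162], [255, 232, 157], [254, 162, 111], [255, 107, 101], [255, 104, 98], [250, 93, 86], [200, 140, 89], [223, 186, 119], [255, 231, 157], [253, 215, 145], [133, 119, 115], [108, 98, 104], [105, 32, 36], [110, 28, 33], [109, 23, 30]]
plate 201 301 332 216 249
tab [301 242  20   8  55] [0.58756432 0.03330387 0.1175    ] [-101.94864305  -80.73885093] ((-98.27975463867188, -89.2664794921875), (13.87794303894043, 37.669795989990234), 6.9201812744140625)
face ((554.7265625, 158.24444580078125), (170.70315551757812, 37.2701416015625), 88.32828521728516)
[-153.10021391   37.88653449]
scene tab [-68.43881115 -92.95921917] face [-148.24166287   39.68887866]
[[-0.96   0.279 -0.001]
 [ 0.279  0.96  -0.002]
 [ 0.    -0.002 -1.   ]]
```

View pics/c2.png

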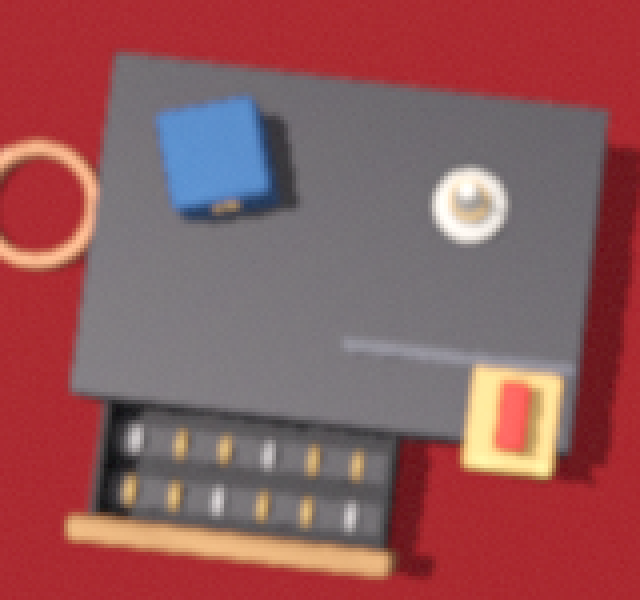

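```bash
python3 - <<'E'
from h import *
import pickle
s=pickle.load(open('top.pkl','rb'));im=s['image'].astype(int)
c=onplane(s,np.array([219,341.75,332.5,208]),np.array([143.3,157.5,243.7,228.3]),.085)[:,:2];print(c)
print('center',c.mean(0),'sizes',[np.linalg.norm(c[i]-c[(i+1)%4]).round(4) for i in range(4)])
e=(c[0]-c[1]+c[3]-c[2]);print('y-axis deg',np.degrees(np.arctan2(e[1],e[0])))
ey=e/np.linalg.norm(e);ex=np.array([ey[1],-ey[0]]);C0=c.mean(0)
loc=lambda p:np.stack([(p[...,:2]-C0)@ex,(p[...,:2]-C0)@ey],-1)*1000
print('tab',loc(onplane(s,np.array([318.]),np.array([233.8]),.1175)))
print('face',loc(onplane(s,np.array([206.5,287.7]),np.array([265,274]),.074)), onplane(s,np.array([206.5,287.7]),np.array([265,274]),.074))
print('scene tab',loc(np.array([.61887,.01621])))
w=lambda x,y:(C0+ex*x/1000+ey*y/1000).round(4)
print('ex',ex,'ey',ey);
for n,q in dict(pre=(-230,40),home=(-90,40),tab0=(-76,-102),tabpre=(-76,-160),tabend=(-76,-47)).items():print(n,w(*q))
E
```

```text
[[ 0.80944263  0.20945746]
 [ 0.77157845 -0.04507641]
 [ 0.59331383 -0.02032822]
 [ 0.63262843  0.23528101]]
center [0.70174083 0.09483346] sizes [np.float64(0.2573), np.float64(0.18), np.float64(0.2586), np.float64(0.1787)]
y-axis deg 81.39704713301688
tab [[-75.1792655  -98.41356374]]
face [[-165.04682405  124.23042699]
 [-163.10975615  -45.67291446]] [[0.55713418 0.24235487 0.074     ]
 [0.53363424 0.07407341 0.074     ]]
scene tab [-70.17743543 -90.13518291]
ex [ 0.98874867 -0.1495863 ] ey [0.1495863  0.98874867]
pre [0.4803 0.1688]
home [0.6187 0.1478]
tab0 [0.6113 0.0053]
tabpre [ 0.6027 -0.052 ]
tabend [0.6196 0.0597]
```

The edge fits and the picked corners agree: chest centre about (0.7015, 0.096), yaw −8.6°, measured size 258 x 179 mm. The drawer is about 74 mm open, and the bolt is at about 0. The next script works out the first shift.

```bash
cat >> h.py <<'E'
from scipy.spatial.transform import Rotation as Ro
EX=np.array([0.98875,-0.14959]);EY=np.array([0.14959,0.98875]);C0=np.array([.7015,.0958])
def w(x,y,z): return np.r_[C0+EX*x/1000+EY*y/1000,z/1000]
def shift(T,p=None,quat=None):
    d=manip.sense();p=d['tcp_pos'] if p is None else p
    M=Ro.from_quat(d['tool_rot'] if quat is None else quat).as_matrix()
    ang=np.arctan2(M[1,1],M[0,1]);ta=np.arctan2(EY[1],EY[0])
    return (M.T@(np.array(T)-p)*100).round(2),'roll',round(ang-ta,3)
def here():
    d=manip.sense();p=d['tcp_pos'];q=(p[:2]-C0)
    print('t',d['t'],'chest xyz mm',(np.r_[q@EX,q@EY,p[2]]*1000).round(1),[round(float(x),4) for x in p],'F',d['force'].round(1),'gap',round(d['finger_gap'],3))
E
python3 - <<'E'
from h import *
here();print(w(-225,40,200),shift(w(-225,40,200),[.174,.6,.22]))
E
```

```text
t 0.1 chest xyz mm [-596.9  419.2  219.1] [0.1741, 0.5996, 0.2191] F [1.1 0.2 0. ] gap 0.999
[0.48501485 0.16900775 0.2       ] (array([-41.89, -32.7 ,   2.05]), 'roll', np.float64(-0.133))
```

```bash
python3 -m creep '{"claw":[0,0,0,0,0,0,0,0,0,0,0,0],"dp":[[-2,-1.5,0],[-5.5,-4.3,0],[-9.5,-7.4,0],[-13.5,-10.5,0],[-17.5,-13.7,0],[-21.5,-16.8,0],[-25.5,-20,0],[-29.5,-23,0],[-33.5,-26.2,0],[-37.5,-29.3,1],[-40.5,-31.6,2],[-41.9,-32.7,2]],"roll":[0,-0.02,-0.04,-0.06,-0.08,-0.1,-0.12,-0.133,-0.133,-0.133,-0.133,-0.133]}'; python3 - <<'E'
from h import *
here();print(shift(w(-225,40,62)))
E
```

```text
t: 1.3
tcp_pos: [0.4871, 0.1658, 0.1986]
tool_rot: [0.077, 0.997, -0.001, -0.001]
force: [-0.9, -0.4, 1.2]
finger_gap: 0.001
t 1.3 chest xyz mm [-222.4   37.1  198.6] [0.4871, 0.1658, 0.1986] F [-0.9 -0.4  1.2] gap 0.001
(array([ 0.24,  0.3 , 13.66]), 'roll', np.float64(-0.004))
```

```bash
python3 -m creep '{"claw":[0,0,0,0,0,0,0],"dp":[[0,0,2],[0,0,5],[0,0,8],[0,0,11],[0,0,13],[0,0,13.7],[0,0,13.7]],"roll":[0,0,0,0,0,0,0]}'; python3 - <<'E'
from h import *
here();s=snap('scene','sc2.png')
E
```

```text
t: 2.0
tcp_pos: [0.4848, 0.1691, 0.0621]
tool_rot: [0.075, 0.997, -0.0, -0.001]
force: [0.5, -0.2, 0.6]
finger_gap: -0.002
t 2.0 chest xyz mm [-225.3   40.1   62.1] [0.4848, 0.1691, 0.0621] F [ 0.5 -0.2  0.6] gap -0.002
```

View pics/sc2.png

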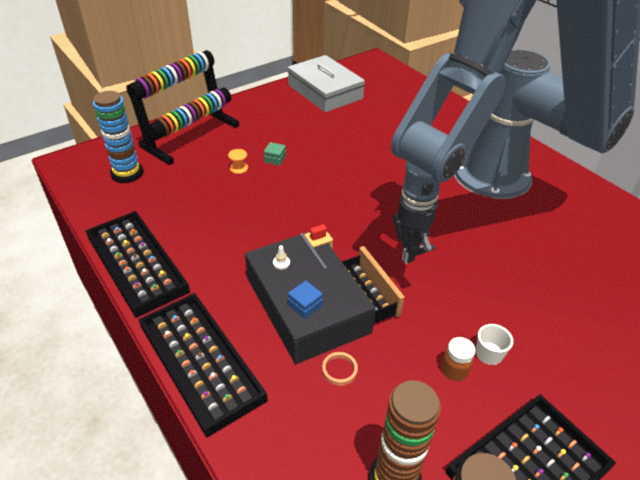

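The closed fingers, at about (412,250), stand in front of the brown front with nothing in between. Pushing along tool −x.

```bash
python3 -m creep '{"claw":[0,0,0,0,0,0,0,0,0,0,0,0],"dp":[[-2,0,0],[-3.5,0,0],[-4.5,0,0],[-5,0,0],[-5.5,0,0],[-6,0,0],[-6.8,0,0],[-7.6,0,0],[-8.4,0,0],[-9.2,0,0],[-10,0,0],[-10.8,0,0]],"roll":[0,0,0,0,0,0,0,0,0,0,0,0]}'; python3 - <<'E'
from h import *
here();s=snap('scene','sc3.png')
E
```

```text
t: 3.25
tcp_pos: [0.5929, 0.153, 0.0629]
tool_rot: [0.075, 0.997, -0.0, -0.0]
force: [0.3, -0.0, 0.3]
finger_gap: 0.004
t 3.25 chest xyz mm [-115.9   40.3   62.9] [0.5929, 0.153, 0.0629] F [ 0.3 -0.   0.3] gap 0.004
```

View pics/sc3.png

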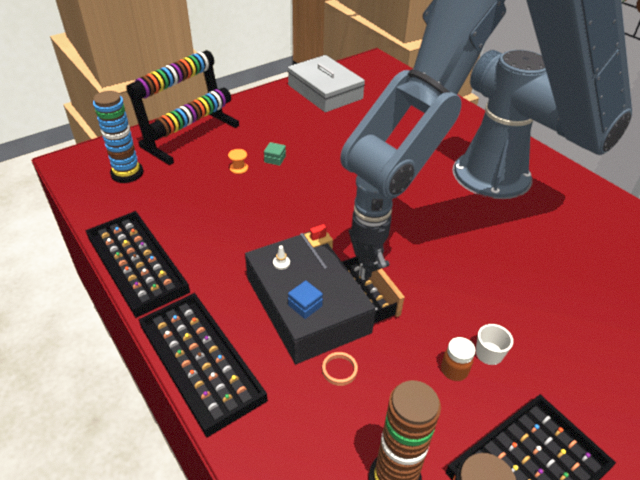

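```bash
python3 - <<'E'
from h import *
s=snap('scene');f=240/np.tan(np.radians(s['vfov'])/2)
def pr(X):
    c=np.array(s['R'])@X+s['t'];return (c[:2]/c[2]*f+[s['cx'],s['cy']]).round(1)
p=manip.sense()['tcp_pos'];print('tcp',pr(p),'tip',pr(p-[0,0,.019]))
print('face corners',[pr(w(-164,y,z)) for y,z in((-44,74),(124,74),(124,12),(-44,12))])
img=s['image'][:,:,::-1]
cv2.imwrite('pics/z3.png',cv2.resize(img[220:340,310:430],None,fx=5,fy=5,interpolation=cv2.INTER_CUBIC))
t=snap('top','top3.png')['image'][:,:,::-1]
cv2.imwrite('pics/zt3.png',cv2.resize(t[180:330,190:350],None,fx=4,fy=4,interpolation=cv2.INTER_CUBIC))
E
```

```text
tcp [363.7 280.2] tip [363.1 286.1]
face corners [array([364.1, 245. ]), array([405.1, 296. ]), array([401.5, 314.9]), array([362.1, 264. ])]
```

View pics/z3.png

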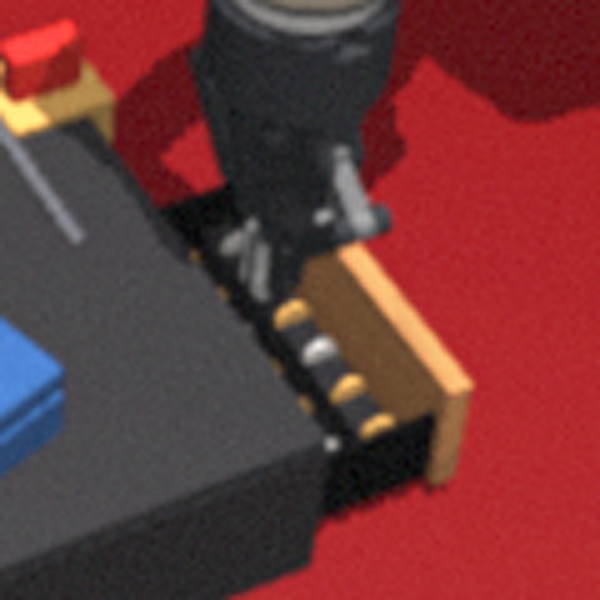

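View pics/zt3.png

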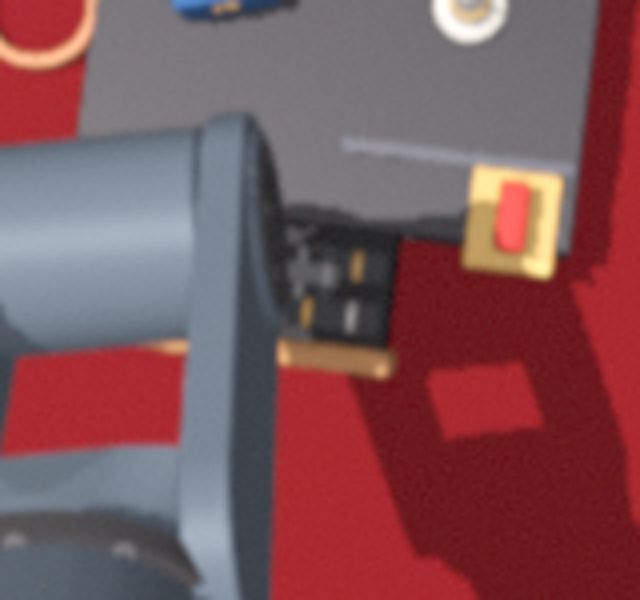

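```bash
python3 - <<'E'
from h import *
s=snap('scene');P=cloud(s)
for v,u in((278,363),(275,362),(270,361),(265,360),(273,372),(264,385),(250,378),(240,365),(225,365)):
    p=P[v,u];q=p[:2]-C0;print(u,v,(np.r_[q@EX,q@EY,p[2]]*1000).round(0),s['image'][v,u])
wr=snap('wrist','w3.png');print(wr['vfov'],wr['R'],wr['t'])
here();print(manip.sense()['q'])
E
```

```text
363 278 [-108.   46.   79.] [108 109 106]
362 275 [-106.   45.   89.] [119 119 117]
361 270 [-103.   43.  104.] [84 82 84]
360 265 [-104.   36.  111.] [101 100 100]
372 273 [-147.   22.   53.] [106  76  49]
385 264 [-120.   98.  166.] [119 121 122]
378 250 [-115.   77.  188.] [126 125 128]
365 240 [-89.  67. 217.] [35 34 42]
365 225 [-91.  58. 248.] [85 86 85]
70.66376025673333 [[ 1.48737811e-01  9.88876590e-01  3.91189954e-04]
 [ 9.38106801e-01 -1.41226585e-01  3.16244654e-01]
 [ 3.12782181e-01 -4.66705595e-02 -9.48677588e-01]] [-0.23810564 -0.52520332  0.05324228]
t 3.5 chest xyz mm [-117.1   40.3   62.8] [0.5918, 0.1531, 0.0628] F [-0.7 -0.8  0.4] gap 0.001
[ 7.05521586e-02  7.16775138e-01  1.58600774e+00  6.22278755e-05
  8.39787561e-01 -1.35049709e+00]
```

View pics/w3.png

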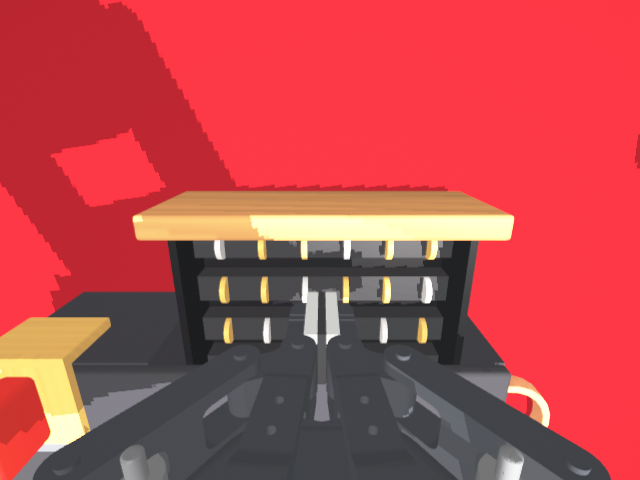

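The tips passed just over the front: the scene depth puts them at z ≈ 0.078, while the reported TCP implies 0.044. Force stayed near zero, so nothing was touched. I'll back out upwards and measure the real tip height before going lower.

```bash
python3 -m creep '{"claw":[0,0,0,0,0,0,0,0,0,0],"dp":[[0,0,-2],[0,0,-4],[0,0,-5],[2,0,-5],[5,0,-5],[8,0,-5],[10,0,-5],[11,0,-5],[11,0,-5],[11,0,-5]],"roll":[0,0,0,0,0,0,0,0,0,0]}'; python3 - <<'E'
from h import *
here();s=snap('scene');f=240/np.tan(np.radians(s['vfov'])/2);P=cloud(s)
c=np.array(s['R'])@manip.sense()['tcp_pos']+s['t'];u0,v0=(c[:2]/c[2]*f+[s['cx'],s['cy']]);print('tcp px',u0,v0)
Q=P.copy();d=P[...,:2]-C0;Q[...,0]=d@EX*1000;Q[...,1]=d@EY*1000;Q[...,2]*=1000
m=(np.hypot(Q[...,0]+227,Q[...,1]-40)<50)&(Q[...,2]>40)&(Q[...,2]<170)
vv,uu=np.where(m);o=np.argsort(Q[m][:,2])[:14]
for i in o: print(uu[i],vv[i],Q[vv[i],uu[i]].round(0),s['image'][vv[i],uu[i]])
a,b=int(v0),int(u0)
cv2.imwrite('pics/z4.png',cv2.resize(s['image'][a-70:a+50,b-60:b+60,::-1],None,fx=5,fy=5,interpolation=cv2.INTER_CUBIC))
wr=imaging.snapshot('wrist');print('wristcam',-np.array(wr['R']).T@wr['t'])
t=imaging.snapshot('top');print('topcam',-np.array(t['R']).T@t['t']);print('scenecam',-np.array(s['R']).T@s['t'])
E
```

```text
t: 4.5
tcp_pos: [0.485, 0.1696, 0.1133]
tool_rot: [0.075, 0.997, 0.0, 0.001]
force: [0.4, -0.2, 0.4]
finger_gap: -0.002
t 4.5 chest xyz mm [-225.2   40.6  113.3] [0.485, 0.1696, 0.1133] F [ 0.4 -0.2  0.4] gap -0.002
tcp px 409.68902046813764 248.09629059640477
409 247 [-216.   47.  126.] [105  67  67]
407 246 [-214.   43.  126.] [99 44 45]
408 247 [-214.   47.  127.] [102  49  50]
405 243 [-215.   34.  127.] [103  74  75]
409 245 [-219.   44.  128.] [121 123 121]
410 246 [-218.   48.  129.] [104  90  89]
409 246 [-216.   48.  130.] [117 108 107]
405 242 [-215.   34.  130.] [107  91  90]
407 245 [-213.   44.  130.] [101  79  78]
408 246 [-213.   48.  131.] [108  86  85]
411 246 [-219.   51.  131.] [111  53  53]
406 244 [-212.   41.  131.] [76 45 43]
410 245 [-218.   47.  131.] [89 92 90]
414 245 [-225.   51.  132.] [113  36  37]
wristcam [0.40417814 0.18020137 0.2668193 ]
topcam [0.56156625 0.00704088 1.00872498]
scenecam [1.16005548 0.74818356 0.96074715]
```

View pics/z4.png

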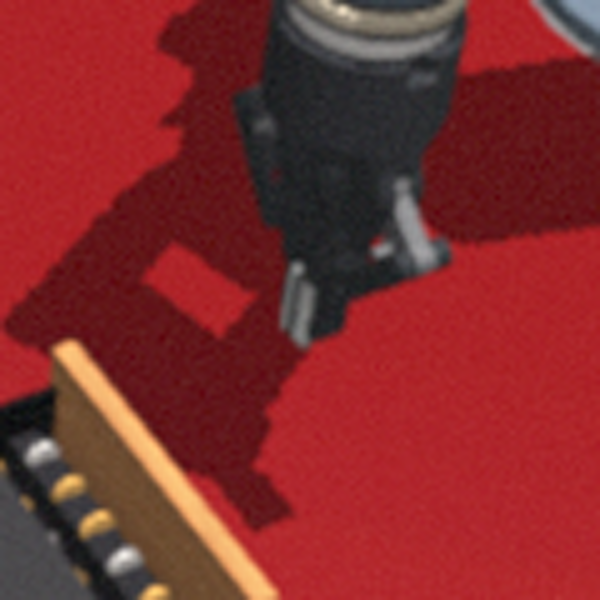

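The fingertips, at about (408,247) in the scene, are at z ≈ 0.127 with a reported TCP of 0.113. They therefore stand about 14 mm above the reported TCP, which matches the pass over the front. Reported TCP 0.028 puts the tips at about 0.042, and it clears the table even if the nominal tip length is right.

```bash
python3 -m creep '{"claw":[0,0,0,0,0,0,0],"dp":[[0,0,2],[0,0,4],[0,0,5.5],[0,0,7],[0,0,8],[0,0,8.5],[0,0,8.5]],"roll":[0,0,0,0,0,0,0]}'; python3 - <<'E'
from h import *
here();s=snap('scene');P=cloud(s)
Q=P.copy();d=P[...,:2]-C0;Q[...,0]=d@EX*1000;Q[...,1]=d@EY*1000;Q[...,2]*=1000
m=(np.hypot(Q[...,0]+225,Q[...,1]-40)<35)&(Q[...,2]>12)&(Q[...,2]<110)
vv,uu=np.where(m);o=np.argsort(Q[m][:,2])[:8]
for i in o: print(uu[i],vv[i],Q[vv[i],uu[i]].round(0),s['image'][vv[i],uu[i]])
cv2.imwrite('pics/z5.png',cv2.resize(s['image'][200:320,340:460,::-1],None,fx=5,fy=5,interpolation=cv2.INTER_CUBIC))
E
```

```text
t: 5.35
tcp_pos: [0.4836, 0.1694, 0.0275]
tool_rot: [0.075, 0.997, -0.0, -0.0]
force: [-0.5, -0.5, -0.8]
finger_gap: 0.004
t 5.35 chest xyz mm [-226.5   40.2   27.5] [0.4836, 0.1694, 0.0275] F [-0.5 -0.5 -0.8] gap 0.004
405 274 [-222.   44.   36.] [106  74  75]
404 274 [-219.   44.   37.] [109  82  81]
401 271 [-216.   35.   40.] [86 48 49]
400 270 [-215.   33.   42.] [104  48  49]
405 273 [-219.   47.   43.] [101  94  91]
402 272 [-214.   42.   44.] [94 65 67]
404 273 [-216.   47.   44.] [118 113 111]
403 272 [-216.   43.   44.] [111 104 104]
```

View pics/z5.png

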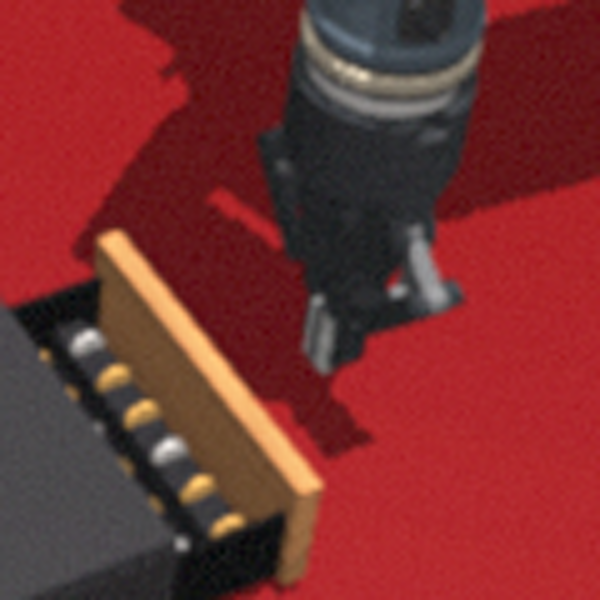

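The tips are at z ≈ 0.040, below the front's upper edge and well off the table. Pushing.

```bash
python3 -m creep '{"claw":[0,0,0,0,0,0,0,0,0,0,0,0],"dp":[[-2,0,0],[-3.5,0,0],[-4.3,0,0],[-4.8,0,0],[-5.3,0,0],[-5.8,0,0],[-6.3,0,0],[-6.8,0,0],[-7.3,0,0],[-7.8,0,0],[-8.3,0,0],[-8.3,0,0]],"roll":[0,0,0,0,0,0,0,0,0,0,0,0]}'; python3 - <<'E'
from h import *
here();s=snap('scene')
cv2.imwrite('pics/z6.png',cv2.resize(s['image'][200:340,300:440,::-1],None,fx=4,fy=4,interpolation=cv2.INTER_CUBIC))
E
```

```text
t: 6.6
tcp_pos: [0.5671, 0.157, 0.0281]
tool_rot: [0.075, 0.997, 0.0, 0.001]
force: [0.2, 0.3, -0.8]
finger_gap: 0.001
t 6.6 chest xyz mm [-142.    40.4   28.1] [0.5671, 0.157, 0.0281] F [ 0.2  0.3 -0.8] gap 0.001
```

View pics/z6.png

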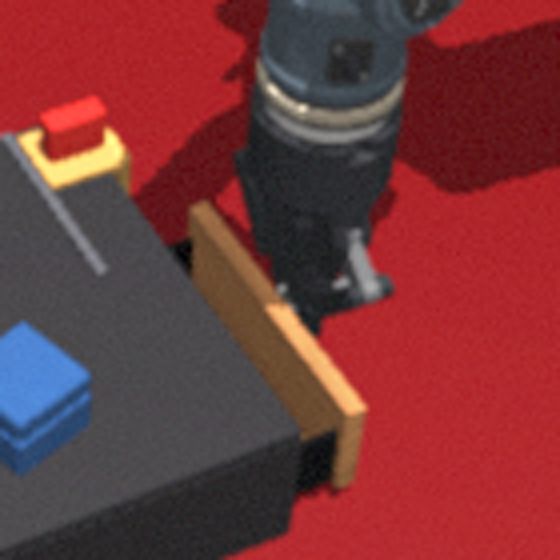

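The drawer is moving in with the fingers, and about 40 mm remains. Continuing, gently at the end.

```bash
python3 -m creep '{"claw":[0,0,0,0,0,0,0,0,0],"dp":[[-0.5,0,0],[-1,0,0],[-1.5,0,0],[-2,0,0],[-2.5,0,0],[-3,0,0],[-3.4,0,0],[-3.7,0,0],[-3.8,0,0]],"roll":[0,0,0,0,0,0,0,0,0]}'; python3 - <<'E'
from h import *
here();s=snap('scene')
cv2.imwrite('pics/z7.png',cv2.resize(s['image'][200:340,280:420,::-1],None,fx=4,fy=4,interpolation=cv2.INTER_CUBIC))
E
```

```text
t: 7.55
tcp_pos: [0.6036, 0.1514, 0.028]
tool_rot: [0.075, 0.997, 0.0, 0.0]
force: [-2.2, 0.7, -0.9]
finger_gap: 0.0
t 7.55 chest xyz mm [-105.1   40.3   28. ] [0.6036, 0.1514, 0.028] F [-2.2  0.7 -0.9] gap 0.0
```

View pics/z7.png

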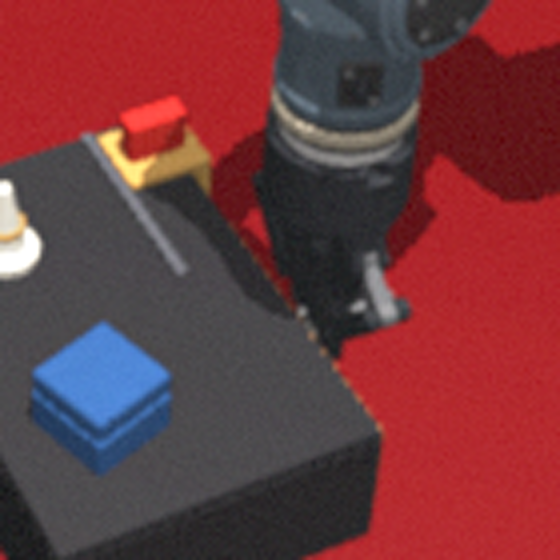

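```bash
python3 -m creep '{"claw":[0,0,0,0],"dp":[[-0.2,0,0],[-0.4,0,0],[-0.6,0,0],[-0.6,0,0]],"roll":[0,0,0,0]}'
```

```text
t: 8.0
tcp_pos: [0.607, 0.1507, 0.0278]
tool_rot: [0.075, 0.997, -0.0, -0.002]
force: [-4.7, 1.1, 2.2]
finger_gap: -0.001
```

```bash
python3 -m creep '{"claw":[0,0,0,0],"dp":[[-0.2,0,0],[-0.4,0,0],[-0.4,0,0],[-0.4,0,0]],"roll":[0,0,0,0]}'; python3 - <<'E'
from h import *
here()
E
```

```text
t: 8.4
tcp_pos: [0.6065, 0.1504, 0.0269]
tool_rot: [0.075, 0.997, -0.001, -0.007]
force: [-9.9, 1.3, 3.1]
finger_gap: -0.002
t 8.4 chest xyz mm [-102.1   39.8   26.9] [0.6065, 0.1504, 0.0269] F [-9.9  1.3  3.1] gap -0.002
```

The position has stalled at chest x ≈ −102 while force climbs to 10 N, so the drawer is on its stop. Backing away, then up.

```bash
python3 -m creep '{"claw":[0,0,0,0,0,0,0,0,0,0],"dp":[[1,0,0],[3,0,0],[5,0,0],[6,0,-1],[6,0,-4],[6,0,-8],[6,0,-11],[6,0,-12],[6,0,-12],[6,0,-12]],"roll":[0,0,0,0,0,0,0,0,0,0]}'; python3 - <<'E'
from h import *
here();s=snap('scene','sc8.png');t=snap('top','t8.png')
print('tabpre',shift(w(-76,-165,140)))
E
```

```text
t: 9.4
tcp_pos: [0.5534, 0.1588, 0.1475]
tool_rot: [0.075, 0.997, -0.0, -0.0]
force: [-0.3, -0.5, -0.4]
finger_gap: -0.002
t 9.4 chest xyz mm [-155.8   40.1  147.5] [0.5534, 0.1588, 0.1475] F [-0.3 -0.5 -0.4] gap -0.002
tabpre (array([ -8.05, -20.5 ,   0.64]), 'roll', np.float64(0.0))
```

View pics/sc8.png

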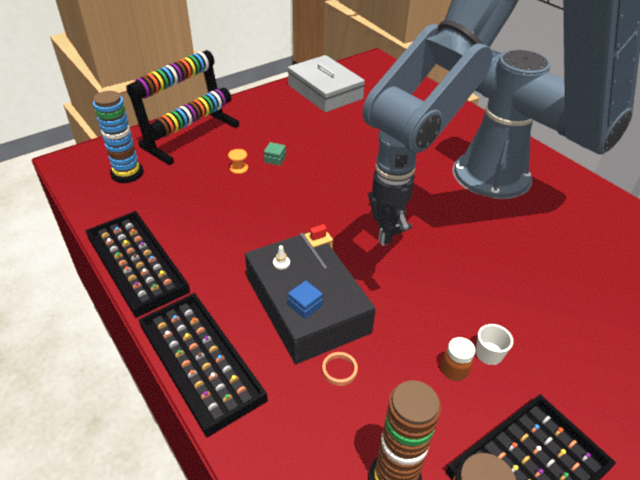

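The drawer front is flush with the chest at about (350,285), no brown rim shows, and the bystanders have not moved. Now moving to the far side of the tab, sideways first, then forward.

```bash
python3 -m creep '{"claw":[0,0,0,0,0,0,0,0,0,0,0,0],"dp":[[0,-2,0],[0,-5,0],[0,-9,0],[0,-13,0],[0,-17,0],[-1,-19.5,0],[-3,-20.5,0],[-5.5,-20.5,0],[-7.5,-20.5,0],[-8,-20.5,0.6],[-8,-20.5,0.6],[-8,-20.5,0.6]],"roll":[0,0,0,0,0,0,0,0,0,0,0,0]}'; python3 -m creep '{"claw":[0,0,0,0,0,0],"dp":[[0,0,1],[0,0,3],[0,0,4.5],[0,0,5.2],[0,0,5.4],[0,0,5.4]],"roll":[0,0,0,0,0,0]}';  python3 - <<'E'
from h import *
here();s=snap('scene');P=cloud(s)
Q=P.copy();d=P[...,:2]-C0;Q[...,0]=d@EX*1000;Q[...,1]=d@EY*1000;Q[...,2]*=1000
m=(np.hypot(Q[...,0]+76,Q[...,1]+165)<35)&(Q[...,2]>50)&(Q[...,2]<170)
vv,uu=np.where(m);o=np.argsort(Q[m][:,2])[:10]
for i in o: print(uu[i],vv[i],Q[vv[i],uu[i]].round(0),s['image'][vv[i],uu[i]])
cv2.imwrite('pics/z9.png',cv2.resize(s['image'][150:290,250:390,::-1],None,fx=4,fy=4,interpolation=cv2.INTER_CUBIC))
E
```

```text
t: 10.7
tcp_pos: [0.6002, -0.055, 0.1405]
tool_rot: [0.075, 0.997, 0.0, -0.002]
force: [-0.3, 0.1, -0.7]
finger_gap: 0.003
t: 11.3
tcp_pos: [0.602, -0.0556, 0.088]
tool_rot: [0.075, 0.997, 0.0, -0.0]
force: [-0.3, -0.7, 0.2]
finger_gap: -0.001
t 11.3 chest xyz mm [ -75.7 -164.6   88. ] [0.602, -0.0556, 0.088] F [-0.3 -0.7  0.2] gap -0.001
305 218 [ -72. -161.   98.] [108  73  74]
304 217 [ -70. -162.  101.] [105 107 104]
303 218 [ -66. -159.  101.] [113  88  88]
308 217 [ -78. -157.  102.] [91 61 61]
309 217 [ -80. -156.  102.] [97 53 52]
304 218 [ -67. -157.  103.] [110  93  91]
300 215 [ -64. -170.  103.] [99 43 46]
302 217 [ -64. -160.  105.] [115  89  88]
301 216 [ -63. -164.  105.] [104  45  46]
301 215 [ -64. -166.  106.] [96 58 59]
```

View pics/z9.png

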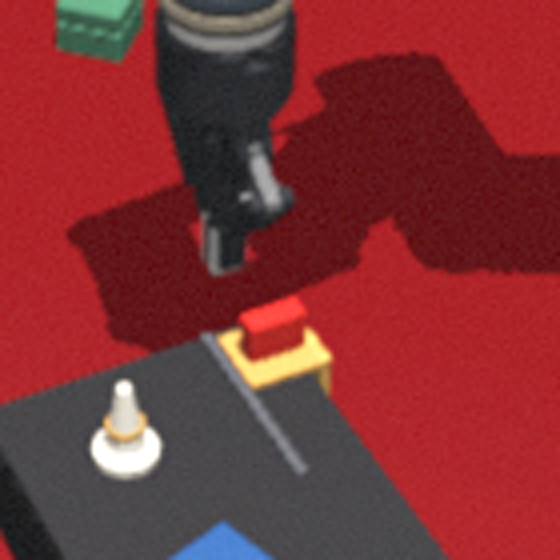

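The tips are at z ≈ 0.101, at (305,218), just to the far side of the tab. I'll go 3 mm lower and push along tool +y.

```bash
python3 -m creep '{"claw":[0,0,0,0,0,0,0,0,0,0,0,0],"dp":[[0,0.5,0.3],[0,2,0.3],[0,3.2,0.3],[0,3.8,0.3],[0,4.3,0.3],[0,4.8,0.3],[0,5.3,0.3],[0,5.8,0.3],[0,6.3,0.3],[0,6.8,0.3],[0,7.3,0.3],[0,7.3,0.3]],"roll":[0,0,0,0,0,0,0,0,0,0,0,0]}';  python3 - <<'E'
from h import *
here();s=snap('scene')
cv2.imwrite('pics/z10.png',cv2.resize(s['image'][180:320,250:390,::-1],None,fx=4,fy=4,interpolation=cv2.INTER_CUBIC))
E
```

```text
t: 12.55
tcp_pos: [0.6133, 0.0174, 0.085]
tool_rot: [0.075, 0.997, 0.0, 0.0]
force: [-0.7, -0.2, 0.0]
finger_gap: 0.001
t 12.55 chest xyz mm [-75.5 -90.7  85. ] [0.6133, 0.0174, 0.085] F [-0.7 -0.2  0. ] gap 0.001
```

View pics/z10.png

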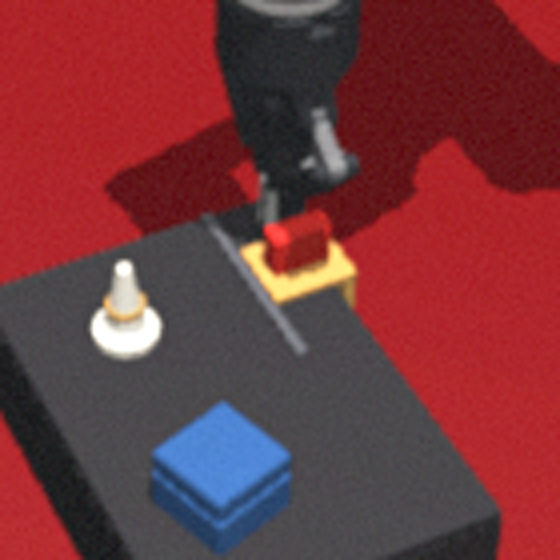

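The tab now stands at about (325,240), so the bolt has moved partway with the fingers behind it. Pushing on.

```bash
python3 -m creep '{"claw":[0,0,0,0,0,0,0],"dp":[[0,0.5,0],[0,1,0],[0,1.4,0],[0,1.8,0],[0,2.1,0],[0,2.3,0],[0,2.3,0]],"roll":[0,0,0,0,0,0,0]}';  python3 -m creep '{"claw":[0,0,0,0],"dp":[[0,0.2,0],[0,0.4,0],[0,0.5,0],[0,0.5,0]],"roll":[0,0,0,0]}';  python3 - <<'E'
from h import *
here();s=snap('scene')
cv2.imwrite('pics/z11.png',cv2.resize(s['image'][180:320,250:390,::-1],None,fx=4,fy=4,interpolation=cv2.INTER_CUBIC))
E
```

```text
t: 13.3
tcp_pos: [0.6166, 0.0398, 0.085]
tool_rot: [0.075, 0.997, 0.0, -0.0]
force: [-0.1, 0.1, -0.7]
finger_gap: -0.001
t: 13.7
tcp_pos: [0.6166, 0.0403, 0.0851]
tool_rot: [0.074, 0.997, -0.003, -0.001]
force: [-1.8, -10.7, 0.9]
finger_gap: -0.001
t 13.7 chest xyz mm [-75.6 -67.5  85.1] [0.6166, 0.0403, 0.0851] F [ -1.8 -10.7   0.9] gap -0.001
```

View pics/z11.png

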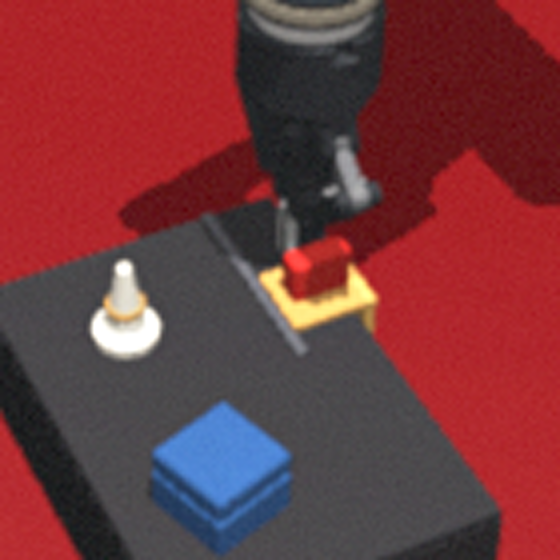

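```bash
python3 -m creep '{"claw":[0,0,0,0],"dp":[[0,0.2,0],[0,0.4,0],[0,0.5,0],[0,0.5,0]],"roll":[0,0,0,0]}';  python3 -m creep '{"claw":[0,0,0,0,0,0,0,0,0,0],"dp":[[0,-1.5,0],[0,-3,0],[0,-4.5,0],[0,-5,-3],[0,-5,-7],[4,-7,-10],[8,-9,-12],[12,-11,-14],[14,-12,-14],[14,-12,-14]],"roll":[0,0,0,0,0,0,0,0,0,0]}';python3 - <<'E'
from h import *
here()
s=snap('scene','sc12.png');i=s['image'].astype(int);P=cloud(s)
v,u=np.mgrid[:480,:640]
Q=P.copy();d=P[...,:2]-C0;Q[...,0]=d@EX*1000;Q[...,1]=d@EY*1000;Q[...,2]*=1000
m=(i[...,0]>110)&(i[...,1]<80)&(Q[...,2]>93)&(Q[...,2]<125)&(abs(Q[...,0]+76)<40)&(abs(Q[...,1]+60)<70)
tp=m&(Q[...,2]>113);
for a in(m,tp):print(a.sum(),Q[a].min(0),Q[a].max(0),np.median(Q[a],0))
cv2.imwrite('pics/z12.png',cv2.resize(s['image'][200:350,240:390,::-1],None,fx=4,fy=4,interpolation=cv2.INTER_CUBIC))
t=snap('top');cv2.imwrite('pics/t12.png',cv2.resize(t['image'][130:280,190:350,::-1],None,fx=4,fy=4,interpolation=cv2.INTER_CUBIC))
E
```

```text
t: 14.15
tcp_pos: [0.6166, 0.0405, 0.0852]
tool_rot: [0.073, 0.997, -0.007, -0.002]
force: [-4.6, -24.6, 3.1]
finger_gap: -0.0
t: 15.15
tcp_pos: [0.4584, -0.0486, 0.2258]
tool_rot: [0.076, 0.997, 0.0, -0.001]
force: [0.6, -0.1, -0.0]
finger_gap: 0.003
t 15.15 chest xyz mm [-218.7 -179.2  225.8] [0.4584, -0.0486, 0.2258] F [ 0.6 -0.1 -0. ] gap 0.003
181 [-89.6191205  -54.30100081  95.18846847] [-53.34366335 -34.71936305 122.71290423] [-70.60628735 -39.66278818 113.81239653]
100 [-89.6191205  -54.30100081 113.14967996] [-53.4903389  -34.97156123 122.71290423] [-71.39576159 -43.19545547 117.04518714]
```

View pics/z12.png

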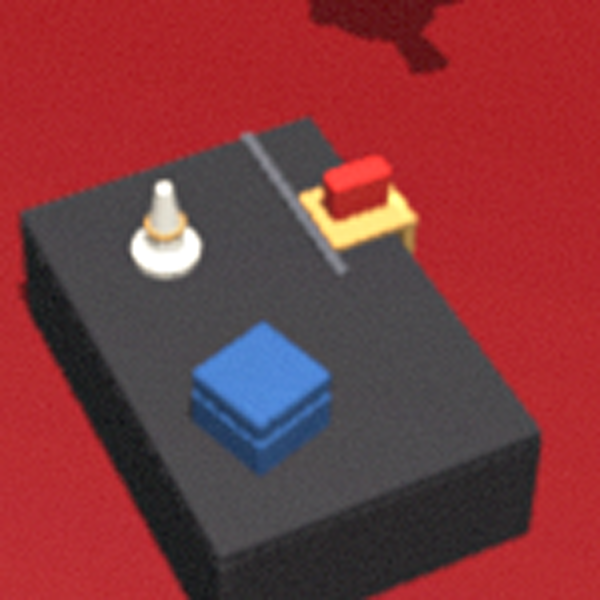

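View pics/t12.png

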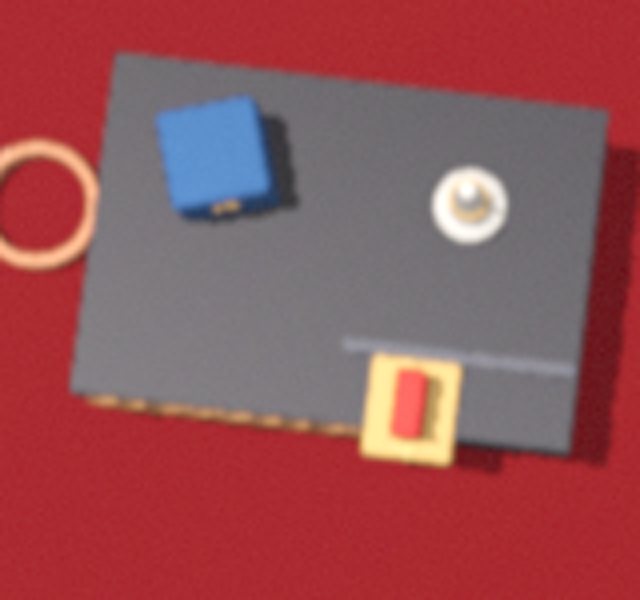

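```bash
python3 - <<'E'
from h import *
s=snap('top');L=onplane(s,np.array([318.,292.2]),np.array([233.8,231.]),.1175)[:,:2]-C0
print('tab before/after',L@EX*1000,L@EY*1000)
im=s['image'].astype(int);v,u=np.mgrid[:480,:640]
b=(v>225)&(v<245)&(u>208)&(u<278)&(im[...,0]>140)&(im[...,1]>75)&(im[...,2]<im[...,1])
W=onplane(s,u[b],v[b],.074)[:,:2]-C0;print('brown',b.sum(),np.percentile(W@EX*1000,[2,50,98]).round(1))
here()
E
```

```text
tab before/after [-74.79635517 -75.42769345] [-99.33364777 -47.79754197]
brown 207 [-92.8 -89.5 -85.6]
t 15.3 chest xyz mm [-214.3 -178.7  225.2] [0.4629, -0.0488, 0.2252] F [ 0.4 -0.6 -0.1] gap 0.002
```

The tab is at chest y ≈ −47.8 mm (stop at −47), and the drawer front is at x ≈ −89.5 mm (home is −90). The arm is clear, so I'm handing in.

```bash
python3 -c "
from station import workorder
print(workorder.sign_off())"
```

```text
the job is handed in; nothing more can be done
None
```

The drawer is fully home and the bolt is across it, done in that order with closed fingertips. I handed in at about 15.3 s with the arm clear.

- **Drawer:** I pushed until it stalled against its stop at about 10 N. The last picture puts its front at chest x ≈ −89.5 mm, where home is −90 mm.
- **Bolt:** I pushed the red tab until it stalled at about 25 N. The top view then put it at chest y ≈ −47.8 mm, where the stop is −47 mm. The scene camera's rougher reading was −45 mm.
- **Bystanders:** The blue box, ring cone and bangle looked unmoved in the final close-ups. I did not compare the jar, cup, green box or spool after the bolt push; they looked unmoved in the picture taken before it, and the arm did not go near them.

**A check that disagreed:** on my first attempt at the drawer the fingers passed over its front without touching it (force near zero). The cameras showed the fingertips about 14 mm above the reported TCP, although the description puts them 19 mm below it. I backed out upwards, measured the tip height again from depth and used that for both pushes.

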